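# Ease a spindle change knob into mesh and latch it

### The job

The bench gear unit is in neutral. Take hold of the black change knob on its spindle and, pressing down only gently, rock the spindle round until the dog teeth find their gaps and the knob goes down fully home - never force the teeth. Then swing the red-pegged keeper over the knob's brass collar as far as it goes, let go, and leave the oil bottle, the screw dish and the sanding block where they are.

Things in the scene. Friction and masses are not known exactly. Their poses are not given: they have to be found in the camera images.
- knob_grip (a point): Centre of the black ribbed grip of the change knob: upright, 38 mm across, 45 mm tall (22.5 mm above and below this point), on the upright spindle of the blue gear unit (its top plate 135 mm above the bench). Under the grip is its brass collar, 74 mm across, 8 mm thick, with 6 dog teeth below. Axes are the unit's, not the knob's turning: x to the unit's rear, y away from the keeper, z up. The knob can be turned either way without end.
- change_knob (a joint): How far the change knob is pushed down, m: 0 neutral (up), 0.014 fully home in mesh. It slides with about 3 N of friction and stays where left. Out of mesh its teeth meet those of the dog ring after 4 mm; in mesh it goes on to the stop at 14 mm.
- dog_ring: Steel ring, 70 mm across, under the collar, with 6 teeth (one each 60 deg); origin on the spindle axis at the ring's underside. It does not turn; it gives 5 mm downward on a spring (2 N rising to 10 N), then is hard. The knob's teeth pass within about 4 deg of a gap, at an angle that is not measured; at the start they never face a gap. In mesh the knob has about 4 deg of play each way. Teeth must bear under 25 N.
- keeper_peg (a point): Point on the keeper's upright red peg, 12 mm across, 37 mm tall, 18 mm below its top and 18 mm above the bar. The peg stands on the end of a flat steel bar (6 mm thick), 45 mm from its pivot.
- keeper_pivot (a point): The keeper's upright pivot axis at the height of keeper_peg, 75 mm from the spindle axis. Axes are the unit's: the spindle lies along +y of it.
- keeper (a joint): Keeper angle, rad: near 0 swung away (peg towards -x of the unit, the bar 70 deg from pointing at the spindle), 1.22 its tip over the brass collar, at its stop 1.24. Grows counterclockwise seen from above. Light friction (0.06 N m); stays where left. A collar that is not down blocks it.
- oil_bottle: Loose small brown dropper bottle, 33 mm across, 102 mm tall, beside the unit, to its right; origin under its centre.
- dish: Loose grey steel dish of screws, 65 mm across, 19 mm tall, beside the unit, to its left; origin under its centre.
- sanding_block: Loose cork sanding block wrapped in worn brown sandpaper, 86 mm long along its y, 46 mm wide, 27 mm tall, lying behind the unit; origin under its centre.

How it is judged (in metres and radians):
On the way:
1. the change knob is down in mesh, the keeper not yet over it (value of joint change_knob above 0.0125 m and value of joint keeper below 0.5 rad), for 0.2 s.
At the end, for the whole second after the job is handed in: the change knob is down in mesh (at least 12.5 of its 14 mm), the keeper is over its collar (joint above 1.05 rad) and at rest (value of joint change_knob above 0.0125 m and value of joint keeper above 1.05 rad and velocity of joint keeper between -0.05 and 0.05 rad/s); the robot touches nothing.
It fails at once if the dog teeth are forced: more than 25 N on the dog ring (contact force between dog_ring and anything else above 25 N).
It fails at once if the oil bottle is moved or tipped (distance of oil_bottle from where it was at the start of the episode above 0.02 m or angle between oil_bottle's own z axis and vertical above 0.4 rad).
It fails at once if the screw dish is moved (distance of dish from where it was at the start of the episode above 0.02 m).
It fails at once if the sanding block is moved (distance of sanding_block from where it was at the start of the episode above 0.02 m).
It also fails if it takes over 61 s, if anything falls off the work surface, if the arm or the gripper's body presses on something with over 40 N, if the wrist force passes 120 N, or if a joint passes its speed limit or range.

### The arm

A 6-joint arm with a two-finger parallel gripper is mounted at the origin on a cart in front of the work surface, level with it; the furniture and walls round the work are solid. World frame = base frame: x ahead of the robot, y to its left, z up, the work surface at z = 0. Lengths are in mm, angles in rad, forces in N, time in s.
With the tool pointing down it reaches from about 375 to 825 mm from the base axis. Payload 5.5 kg.
Tool frame: the origin (TCP) lies at the very end of the fingers, on their centre line; the grasp point (between the pads) lies 19 mm behind it; z points along the fingers, y is the direction in which the jaws open and shut (so a half turn about z gives the same grasp; the last joint's range is limited). The gripper opens to 85 mm and grips with 20 to 120 N. Pads are 22 mm wide; open, the fingers measure 114 mm over their backs; the gripper's body (76 mm by 85 mm) begins 54 mm behind the grasp point. The pads swing forward as they close: fully open they stand 13 mm farther back than shut.
Start: joints at [1.176, 0.314, -0.047, 1.21, 0, 1.571], TCP at [230.77, 553.841, 231.299] pointing down, gripper open.
Joint ranges: [-2.67, 2.67], [-0.69, 1.73], [-1.03, 1.25], [-2.08, 2.16], [-1.42, 1.45], [-3.14, 3.14]. Speed limits (rad/s): [2.39, 2.39, 3.01, 3.14, 3.14, 3.14].

### API

Orientations are given as a unit quaternion [x, y, z, w].
In Python, from station import r gives the robot as it stands.
- The arm moves only by the tool play_rows, never from a script. Its argument "deltas" is text: rows parted by semicolons, each of 7 numbers parted by spaces: the gripper command: -1 is fully open, 1 is shut, values between are in proportion, then the shift along the world's x, y, z in cm, then the turn, a rotation vector about the world's x, y, z in degrees. In form: hand dx dy dz rx ry rz; .... A call has 1 to 12 rows; each row shifts and turns the commanded pose from where the row before left it; what a row does not reach is not made up. A row lasts 1/8 s, in which the tool goes at most 62.5 mm and 10.7 degrees, less where a joint would pass 70% of its speed; a pose out of reach is approached as far as the arm can. A call is refused whole if a number of a shift passes 6.25 or a number of a turn 10.7, either way. A call with a gripper value outside its range is refused whole. The fingers move at their own pace and stop on an object; the grip force is fixed at half the most. Time passes only in rows, so rows that do not move let the fingers close. It gives the time, the measured TCP pose, the force and the opening at its end, in the units of the state.
- r.get_state(): the state, without advancing time (a new reading comes with each control period).
- r.camera(name): name is "scene" or "top"; returns (picture, depth): 400x640x3 uint8, blue, green, red; 400x640 float32, mm along the optical axis (not along the pixel's ray), 0 where there is no reading.
- r.camera_model(name): a dict with "K" (3x3 intrinsics, pixels), "R" (3x3) and "t" (3): a world point X has camera coordinates R X + t. Camera axes: x right, y down, z forward; pixel columns grow to the right and rows downward; lengths in mm; the calibration is good to about 2 mm. A picture is of the moment at which its call begins. camera_model takes no time and is no camera call.
- r.job_done(): hands the job in, once; it reports no verdict.
The state is a dict: "t": time; "q": joint angles; "joint_velocities": joint speeds; "effort": joint torques, N m; "tool_pos": TCP position; "ee_rot": TCP orientation; "force": force on the tool from outside, world axes, zero at the start; "ft_torque": the same for the moment, N m; "gripper_width": finger opening in mm.
Only numpy, scipy, OpenCV 4.12 (cv2) and the standard library are available. Lean on these libraries where they do the work, as an engineer would, in place of code of your own. Each camera call takes 0.05 s, during which the arm holds its last target.

## Working session

There is one attempt and no reset: what is moved stays moved. The work goes in short steps, Python scripts to look and compute and a tool call to move; the robot and the scene stay as the last step left them, time stands still between calls to the robot, and variables do not carry over. Pictures are saved under pics/ and viewed, and the job is handed in when it is done.

Besides the shell and the picture viewer there is one more tool, called after "Call:" by a JSON object that holds its "api" and its "payload", one argument or row to a line. play_rows: Moves the arm, as the interface text tells. Its arguments: {"type":"object","properties":{"deltas":{"type":"string"}},"required":["deltas"]}

```bash
mkdir -p pics; ls
python3 - <<'E'
from station import r
import cv2, numpy as np
print(r.get_state())
for n in ("scene","top"):
    p,d=r.camera(n); m=r.camera_model(n)
    cv2.imwrite(f"pics/{n}0.png",p); np.savez(f"pics/{n}0.npz",p=p,d=d,**{k:np.array(m[k]) for k in "KRt"})
    print(n,m["K"],m["R"],m["t"])
E
```

```text
pics
{'t': 0.0, 'q': array([ 1.17597668e+00,  3.14199832e-01, -4.80493497e-02,  1.21019123e+00,
        8.46452885e-06,  1.57078195e+00]), 'joint_velocities': array([ 0.00093026, -0.00096767,  0.00164882,  0.00185966,  0.00100532,
       -0.00065596]), 'effort': array([ 1.92917185e-03, -5.39593756e+01,  3.39750767e+01,  1.94033759e-02,
       -1.52867517e-05, -1.39593116e-06]), 'tool_pos': array([230.56789788, 553.32577826, 230.46328865]), 'ee_rot': array([ 1.96123007e-01,  9.80578957e-01, -8.05245723e-04, -1.65383208e-04]), 'force': array([-0.46358863, -0.33642982,  0.35462803]), 'ft_torque': array([-0.03171636, -0.01699071,  0.00371414]), 'gripper_width': 85.66237953239938}
scene [[514.90316142   0.         316.69954374]
 [  0.         514.90316142 189.08133655]
 [  0.           0.           1.        ]] [[-0.9193858  -0.39328813 -0.0073621 ]
 [-0.21685269  0.52237194 -0.82468325]
 [ 0.32818389 -0.75660558 -0.56554693]] [349.1029628  330.61159749 725.94092314]
top [[469.89330733   0.         317.64620043]
 [  0.         469.89330733 196.67593072]
 [  0.           0.           1.        ]] [[ 0.01691373 -0.99983024  0.0073085 ]
 [-0.98759071 -0.01784723 -0.15603228]
 [ 0.15613623 -0.00457871 -0.98772492]] [-189.69685032  470.15084884  966.51190973]
```

View pics/scene0.png

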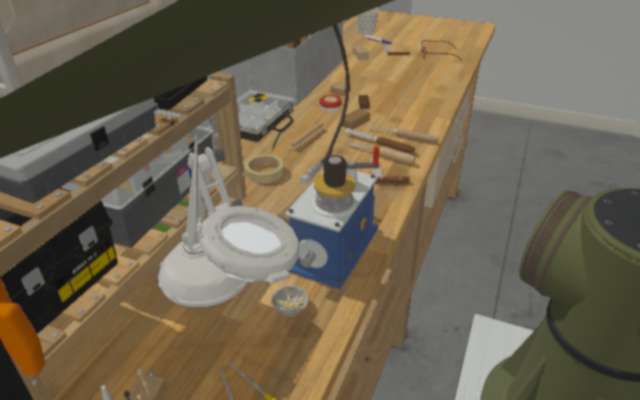

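View pics/top0.png

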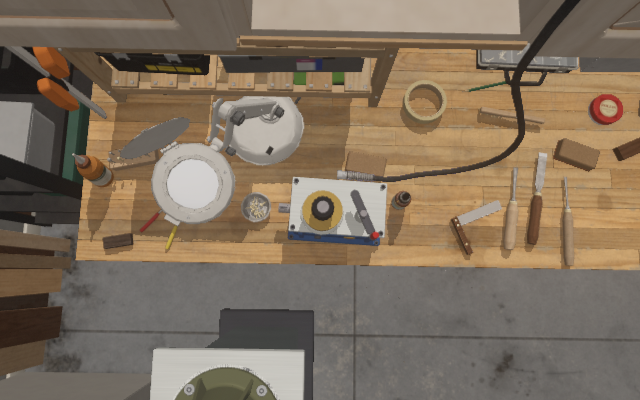

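The top view shows the knob at about (322,208), the red peg at (375,236), the keeper pivot near (363,213), the bottle at (402,199) and the dish at (256,207). The sanding block shows at about (366,163), behind the unit. A hose and a lamp stand nearby. I'll zoom in and measure next.

```bash
cat > h.py <<'E'
import numpy as np, cv2
def load(n):
    z=np.load(f"pics/{n}.npz"); return z
def pt(z,u,v,plane=None):
    K,R,t=z['K'],z['R'],z['t']
    ray=np.linalg.inv(K)@np.array([u,v,1.0])
    if plane is None:
        d=z['d'][int(round(v)),int(round(u))]; return R.T@(ray*d-t)
    w=R.T@ray; c=-R.T@t
    return c+w*(plane-c[2])/w[2]
def cloud(z):
    K,R,t=z['K'],z['R'],z['t']
    v,u=np.mgrid[0:400,0:640]; d=z['d'].astype(float)
    P=np.stack([(u-K[0,2])/K[0,0]*d,(v-K[1,2])/K[1,1]*d,d],-1)
    return (P-t)@R
def proj(z,X):
    c=z['R']@np.asarray(X,float)+z['t']; p=z['K']@c; return p[:2]/p[2]
E
python3 - <<'E'
from h import *
for n,(x0,y0,x1,y1) in (("top0",(230,140,430,260)),("scene0",(270,130,430,290))):
    z=load(n); p=z['p'][y0:y1,x0:x1]; s=4 if n=="top0" else 3.5
    cv2.imwrite(f"pics/{n}_z.png",cv2.resize(p,None,fx=s,fy=s,interpolation=cv2.INTER_CUBIC))
z=load("top0"); C=cloud(z)
for u,v in [(322,208),(322,190),(336,215),(375,236),(364,214),(358,197),(300,235),(402,199),(256,207),(366,163),(345,175),(380,179),(440,172),(500,150),(520,90),(380,185),(294,183),(193,183),(255,40),(380,40),(193,160),(215,150)]:
    print((u,v),z['d'][v,u].round(0),C[v,u].round(0))
E
```

```text
(322, 208) 807.0 [ 423. -188.  230.]
(322, 190) 854.0 [ 462. -188.  187.]
(336, 215) 851.0 [ 417. -215.  184.]
(375, 236) 816.0 [ 378. -281.  213.]
(364, 214) 853.0 [ 420. -265.  183.]
(358, 197) 859.0 [ 451. -255.  181.]
(300, 235) 950.0 [ 388. -147.   79.]
(402, 199) 962.0 [ 465. -354.   80.]
(256, 207) 1019.0 [451. -48.  18.]
(366, 163) 1026.0 [ 551. -286.   28.]
(345, 175) 889.0 [ 497. -232.  158.]
(380, 179) 895.0 [ 492. -299.  151.]
(440, 172) 878.0 [ 503. -409.  171.]
(500, 150) 1062.0 [ 594. -592.    0.]
(520, 90) 1081.0 [ 736. -643.    3.]
(380, 185) 907.0 [ 483. -301.  138.]
(294, 183) 906.0 [ 483. -135.  138.]
(193, 183) 821.0 [465.  37. 221.]
(255, 40) 610.0 [611. -95. 458.]
(380, 40) 608.0 [ 613. -257.  461.]
(193, 160) 821.0 [504.  38. 227.]
(215, 150) 822.0 [522.   0. 229.]
```

View pics/top0_z.png

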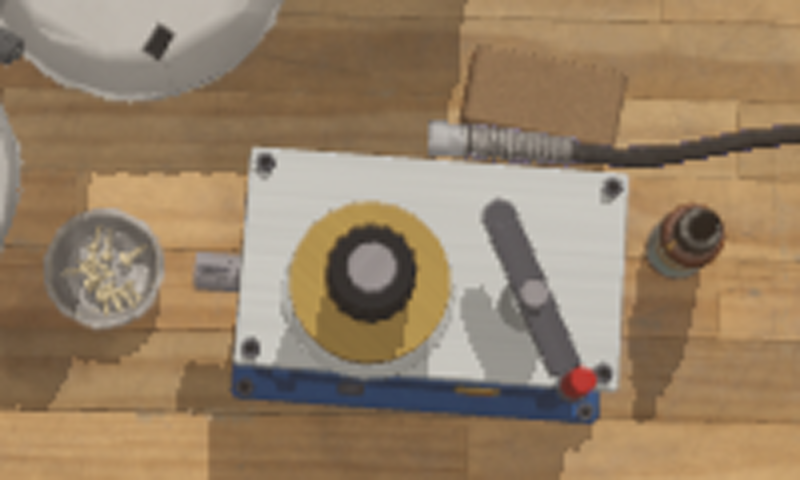

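View pics/scene0_z.png

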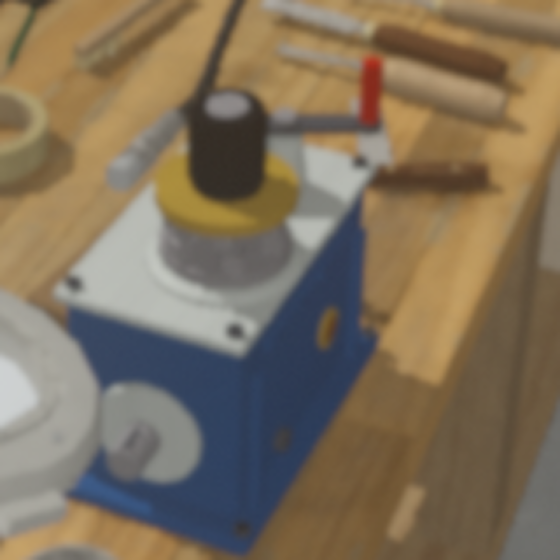

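Run:
```python
from h import *
for n in ("top0","scene0"):
    z=load(n); p=z['p']; C=cloud(z); hsv=cv2.cvtColor(p,cv2.COLOR_BGR2HSV)
    X,Y,Z=C[...,0],C[...,1],C[...,2]
    near=(abs(X-425)<130)&(abs(Y+210)<150)&(z['d']>0)
    # plate
    m=near&(abs(Z-137)<6)&(hsv[...,1]<60)
    if n=="top0":
        pl=C[m]; print("plate z",np.median(pl[:,2]),len(pl)); print(cv2.minAreaRect(pl[:,:2].astype(np.float32)))
    m=near&(Z>165)&(Z<198)&(hsv[...,1]>110)&(hsv[...,0]>15)&(hsv[...,0]<32)
    b=C[m]; print(n,"brass",len(b),"z",np.percentile(b[:,2],[5,50,95]).round(1), cv2.minEnclosingCircle(b[:,:2].astype(np.float32)))
    # grip
    top=near&(Z>222)&(Z<245)&(hsv[...,1]<90)&(abs(X-425)<40)&(abs(Y+190)<40)
    b=C[top]; print("griptop",len(b),np.percentile(b[:,2],[5,50,95]).round(1),b.mean(0).round(1),cv2.minEnclosingCircle(b[:,:2].astype(np.float32)))
    m=near&(hsv[...,1]>140)&((hsv[...,0]<8)|(hsv[...,0]>172))&(Z>150)
    b=C[m]; print("red",len(b),b.min(0).round(1),b.max(0).round(1),b.mean(0).round(1))
    # keeper bar
    m=near&(Z>170)&(Z<195)&(hsv[...,1]<70)&(Y<-228)
    b=C[m]; print("bar",len(b),np.percentile(b[:,2],[5,50,95]).round(1)); 
    if len(b)>5: print(cv2.minAreaRect(b[:,:2].astype(np.float32)))
    # blue ring: hose
z=load("scene0");C=cloud(z)
for u,v in [(335,25),(345,50),(348,80),(342,110),(335,135),(320,160),(150,80),(330,160),(376,150)]: print((u,v),C[v,u].round(0))
z=load("top0");C=cloud(z)
for u,v in [(420,178),(470,166),(505,150),(519,125),(516,90),(530,50),(560,15)]:
    vv=slice(v-4,v+5);uu=slice(u-4,u+5); a=C[vv,uu].reshape(-1,3); g=z['p'][vv,uu].reshape(-1,3).sum(1); i=g.argmin(); print((u,v),a[i].round(0),g[i])
```

```text
plate z 135.8124946018829 3410
((438.6186218261719, -219.63027954101562), (183.92030334472656, 109.14661407470703), 86.863037109375)
top0 brass 780 z [181.3 183.6 186.2] ((425.7070007324219, -189.12538146972656), 36.09599304199219)
griptop 366 [226.1 229.  232. ] [ 425.1 -189.   229. ] ((425.3109436035156, -189.21644592285156), 18.746389389038086)
red 42 [ 375.3 -286.8  194.1] [ 385.2 -275.8  217.6] [ 379.9 -280.4  211.8]
bar 417 [176.4 179.3 183.1]
((419.6485290527344, -264.84033203125), (99.5876235961914, 16.700651168823242), 24.362773895263672)
scene0 brass 567 z [178.9 183.3 186.3] ((413.18536376953125, -212.8349609375), 64.34430694580078)
griptop 250 [223.2 228.3 230.5] [ 424.4 -184.1  227.8] ((425.09393310546875, -187.5492401123047), 19.805164337158203)
red 85 [ 375.1 -286.3  181.3] [ 384.1 -273.3  216.6] [ 379.1 -277.9  200.5]
bar 161 [173.5 178.6 183.2]
((402.82965087890625, -271.5462341308594), (59.6384391784668, 17.272254943847656), 24.532663345336914)
(335, 25) [ 540. -476.  366.]
(345, 50) [  826. -1323.    -0.]
(348, 80) [ 513. -491.  244.]
(342, 110) [ 511. -452.  190.]
(335, 135) [ 502. -389.  162.]
(320, 160) [ 596. -526.    1.]
(150, 80) [154. 514. 686.]
(330, 160) [ 433. -186.  230.]
(376, 150) [ 379. -278.  212.]
(420, 178) [ 498. -377.  155.] 137
(470, 166) [ 504. -462.  196.] 141
(505, 150) [ 519. -499.  267.] 127
(519, 125) [ 538. -471.  369.] 119
(516, 90) [ 551. -428.  456.] 107
(530, 50) [ 556. -405.  561.] 94
(560, 15) [ 556. -402.  628.] 82
```

Run:
```python
from h import *
for n in ("top0","scene0"):
    z=load(n); C=cloud(z).reshape(-1,3)[z['d'].ravel()>0]
    for y0 in range(-420,640,60):
        m=(C[:,1]>y0)&(C[:,1]<y0+60)
        print(n,y0,[int(C[m&(C[:,0]>x0)&(C[:,0]<x0+60)][:,2].max(initial=-1)) for x0 in range(240,720,60)])
```

```text
top0 -420 [-1, 6, 5, 103, 176, 652, 483, 481]
top0 -360 [-1, 5, 141, 142, 158, 31, 483, 479]
top0 -300 [-1, 5, 217, 188, 160, 31, 483, 286]
top0 -240 [-1, 5, 233, 233, 162, 5, 483, 284]
top0 -180 [-1, 5, 231, 232, 143, 39, 483, 284]
top0 -120 [-1, 5, 13, 74, 16, 574, 566, 285]
top0 -60 [-1, 4, 209, 229, 253, 574, 561, 296]
top0 0 [-1, 5, 225, 231, 382, 571, 563, 266]
top0 60 [-1, 6, 223, 242, 387, 569, 541, 266]
top0 120 [-1, 12, 15, 13, 315, 568, 543, 268]
top0 180 [-1, 5, 19, 11, 30, 517, 537, 266]
top0 240 [-1, 16, 19, 5, 167, 99, 347, 299]
top0 300 [-1, 4, 5, 5, 104, 5, 347, 327]
top0 360 [-1, -1, -1, 145, 231, 102, 101, 220]
top0 420 [-1, -1, -1, -1, 103, 104, 101, 161]
top0 480 [-1, -1, -1, -1, 14, -1, -1, 97]
top0 540 [-1, -1, -1, -1, -1, -1, -1, 11]
top0 600 [-1, -1, -1, -1, -1, -1, -1, -1]
scene0 -420 [-1, 2, 3, -1, 174, 3, 28, 28]
scene0 -360 [-1, 3, 141, 136, 158, 27, 4, 298]
scene0 -300 [-1, 3, 216, 184, 159, 28, 3, 310]
scene0 -240 [-1, 2, 231, 231, 160, -1, -1, 320]
scene0 -180 [-1, 2, 230, 230, 140, -1, -1, 327]
scene0 -120 [-1, 2, 16, 73, 18, 13, 132, 344]
scene0 -60 [-1, 3, 208, 228, 254, 520, 522, 348]
scene0 0 [-1, 3, 223, 230, 381, 536, 536, 349]
scene0 60 [-1, 3, 224, 241, 386, 550, 540, 349]
scene0 120 [-1, -1, 10, 8, 7, 565, 540, 349]
scene0 180 [-1, -1, -1, -1, 2, 568, 565, 293]
scene0 240 [-1, -1, -1, -1, 165, 543, 276, 263]
scene0 300 [-1, -1, -1, -1, -1, -1, 263, -1]
scene0 360 [-1, -1, -1, 371, 369, -1, -1, -1]
scene0 420 [-1, -1, -1, -1, -1, -1, -1, -1]
scene0 480 [-1, -1, -1, -1, -1, -1, -1, -1]
scene0 540 [-1, -1, -1, -1, -1, -1, -1, -1]
scene0 600 [-1, -1, -1, -1, -1, -1, -1, -1]
```

Run:
```python
import numpy as np
p=np.array([161.8,388.8]);R=np.hypot(*p);a0=np.degrees(np.arctan2(p[1],p[0]));print(R,a0)
q=p
for k in range(1,14):
    a=np.radians(a0-7*k); n=R*np.array([np.cos(a),np.sin(a)]); print(k,((n-q)/10).round(1),n.round(0)); q=q+((n-q)/10).round(1)*10
print(q)
```

```text
421.1231173896774 67.40525284358313
1 [ 4.6 -2.3] [208. 366.]
2 [ 4.3 -2.8] [251. 338.]
3 [ 4.  -3.3] [290. 305.]
4 [ 3.5 -3.7] [325. 267.]
5 [ 3.  -4.2] [356. 226.]
6 [ 2.5 -4.5] [380. 181.]
7 [ 1.9 -4.8] [400. 133.]
8 [ 1.3 -5. ] [413.  83.]
9 [ 0.7 -5. ] [420.  32.]
10 [ 0.1 -5.2] [421. -19.]
11 [-0.6 -5.1] [415. -70.]
12 [-1.1 -5. ] [ 404. -120.]
13 [-1.8 -4.8] [ 386. -169.]
[ 385.8 -168.2]
```

Call:
{"api": "play_rows", "payload": {
  "deltas": "-1 -2.3 -5.5 3.3 0 0 0; -1 -2.3 -5.5 3.3 0 0 0; -1 -2.3 -5.5 3.3 0 0 0"
}}

```text
t: 0.48
tool_pos: [166.7, 400.7, 322.3]
ee_rot: [0.196, 0.981, -0.001, -0.0]
force: [-0.2, 0.2, 0.9]
gripper_width: 85.4
```

Call:
{"api": "play_rows", "payload": {
  "deltas": "-1 4.6 -2.3 0 0 0 0; -1 4.3 -2.8 0 0 0 0; -1 4.0 -3.3 0 0 0 0; -1 3.5 -3.7 0 0 0 0; -1 3.0 -4.2 0 0 0 0; -1 2.5 -4.5 0 0 0 0"
}}

```text
t: 1.23
tool_pos: [387.3, 193.0, 321.8]
ee_rot: [0.196, 0.981, -0.0, -0.0]
force: [0.8, 0.6, 0.2]
gripper_width: 85.3
```

Run:
```python
from station import r
s=r.get_state(); print(s['t'],s['q'].round(3),s['tool_pos'].round(1),s['ee_rot'].round(3))
```

```text
1.225 [ 0.462 -0.027 -0.24   1.358 -0.     0.857] [387.3 193.  321.8] [ 0.196  0.981 -0.    -0.   ]
```

Call:
{"api": "play_rows", "payload": {
  "deltas": "-1 1.6 -4.8 1 0 0 0; -1 1.2 -5 0 0 0 0; -1 0.3 -5.2 0 0 0 0; -1 0 -5.2 0 0 0 0; -1 -0.3 -5.1 0 0 0 0; -1 -0.2 -5 0 0 0 0; -1 0.5 -4.8 0 0 0 0; -1 0.7 -3 0 0 0 0; -1 0 0 0 0 0 0"
}}

```text
t: 2.35
tool_pos: [424.4, -188.1, 331.4]
ee_rot: [0.198, 0.98, 0.0, -0.001]
force: [0.6, 1.4, 0.5]
gripper_width: 85.6
```

Run:
```python
from station import r
s=r.get_state(); print(s['t'],s['q'].round(3),s['tool_pos'].round(1),s['ee_rot'].round(3),s['force'].round(2),s['ft_torque'].round(3))
```

```text
2.35 [-0.417  0.034 -0.158  1.38  -0.    -0.019] [ 424.4 -188.1  331.4] [ 0.198  0.98   0.    -0.001] [0.61 1.35 0.49] [0.08  0.094 0.053]
```

Call:
{"api": "play_rows", "payload": {
  "deltas": "-1 0.1 -0.1 -3 0 0 0; -1 0 0 -3 0 0 0; -1 0 0 -2 0 0 0; -1 0 0 0 0 0 0; -1 0 0 0 0 0 0"
}}

```text
t: 2.98
tool_pos: [425.8, -187.1, 253.0]
ee_rot: [0.196, 0.981, -0.0, 0.0]
force: [0.3, -0.4, 0.1]
gripper_width: 85.3
```

```bash
cat > snap.py <<'E'
import sys
from station import r
from h import *
name=sys.argv[1]
s=r.get_state(); print(round(float(s['t']),2),s['q'].round(3),s['tool_pos'].round(1),s['force'].round(2),s['ft_torque'].round(3))
for n,(x0,y0,x1,y1),f in (("top",(230,140,430,260),4),("scene",(270,110,430,290),3.3)):
    p,d=r.camera(n); m=r.camera_model(n)
    np.savez(f"pics/{n}{name}.npz",p=p,d=d,**{k:np.array(m[k]) for k in "KRt"})
    cv2.imwrite(f"pics/{n}{name}.png",cv2.resize(p[y0:y1,x0:x1],None,fx=f,fy=f,interpolation=cv2.INTER_CUBIC))
E
python3 snap.py 1
```

```text
2.98 [-0.414  0.05  -0.318  1.202  0.    -0.02 ] [ 425.8 -187.1  253. ] [ 0.29 -0.44  0.05] [ 0.014 -0.027  0.009]
```

View pics/top1.png

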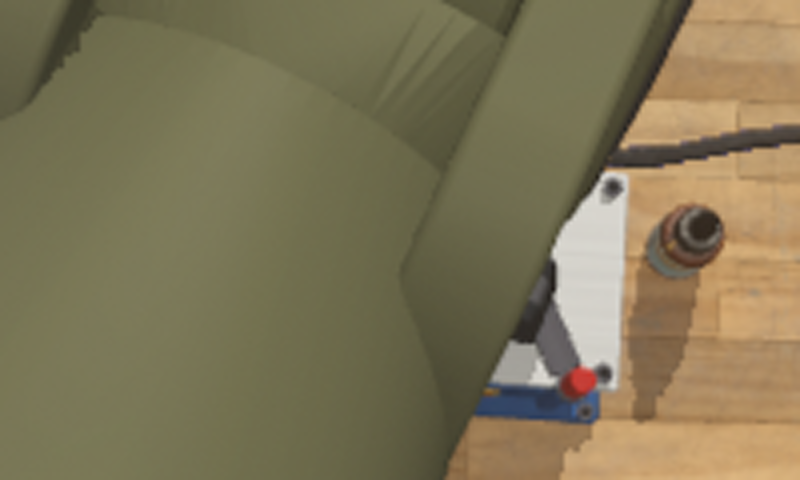

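View pics/scene1.png

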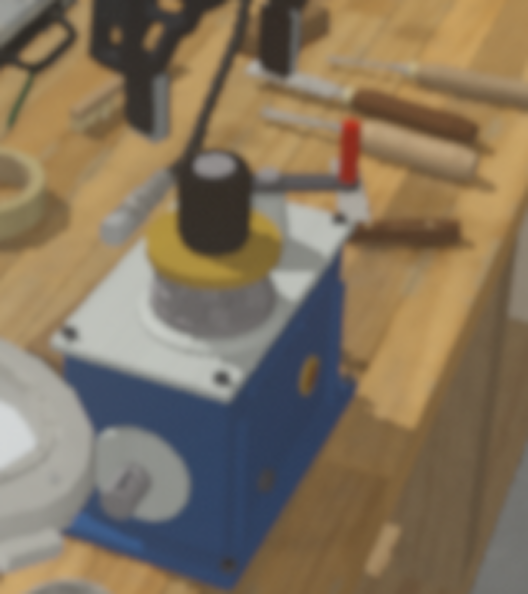

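The scene view shows the open fingers at about (148,110) and (280,45), straddling the knob top at (213,163). I'll descend and close.

Call:
{"api": "play_rows", "payload": {
  "deltas": "-1 -0.05 -0.2 -3 0 0 0; -1 0 0 -2 0 0 0; -1 0 0 -1 0 0 0; -1 0 0 0 0 0 0"
}}

```text
t: 3.58
tool_pos: [425.0, -189.4, 192.2]
ee_rot: [0.196, 0.981, 0.0, -0.0]
force: [-0.3, 0.7, 0.0]
gripper_width: 85.6
```

Call:
{"api": "play_rows", "payload": {
  "deltas": "0 0 0 0 0 0 0; 1 0 0 0 0 0 0; 1 0 0 0 0 0 0; 1 0 0 0 0 0 0; 1 0 0 0 0 0 0; 1 0 0 0 0 0 0"
}}

```text
t: 4.32
tool_pos: [425.3, -189.7, 192.3]
ee_rot: [0.196, 0.981, -0.0, 0.0]
force: [0.8, -1.0, 1.1]
gripper_width: 36.7
```

```bash
cat > st.py <<'E'
from station import r
import numpy as np
s=r.get_state(); e=s['ee_rot']; print(round(float(s['t']),2),'q6',s['q'][5].round(4),'yaw',round(float(np.degrees(2*np.arctan2(e[1],e[0]))),2),s['tool_pos'].round(2),s['force'].round(2),s['ft_torque'].round(3),s['gripper_width'])
E
python3 st.py
```

```text
4.33 q6 -0.0246 yaw 157.38 [ 425.29 -189.73  192.32] [ 0.79 -0.97  1.13] [-0.32  -0.176 -0.007] 36.689513454026624
```

Call:
{"api": "play_rows", "payload": {
  "deltas": "1 0 0 -0.2 0 0 0; 1 0 0 -0.2 0 0 0; 1 0 0 0 0 0 0"
}}

```text
t: 4.7
tool_pos: [425.2, -189.7, 188.1]
ee_rot: [0.196, 0.981, -0.0, 0.0]
force: [1.9, -2.5, -0.1]
gripper_width: 36.8
```

```bash
python3 st.py
```

```text
4.7 q6 -0.0246 yaw 157.38 [ 425.25 -189.7   188.08] [ 1.91 -2.53 -0.15] [-0.494 -0.414  0.051] 36.8448824200785
```

Call:
{"api": "play_rows", "payload": {
  "deltas": "1 0 0 -0.1 0 0 0; 1 0 0 -0.1 0 0 0; 1 0 0 0 0 0 0"
}}

```text
t: 5.08
tool_pos: [425.3, -189.7, 186.6]
ee_rot: [0.196, 0.981, -0.0, 0.0]
force: [1.0, -1.7, 5.5]
gripper_width: 36.8
```

```bash
python3 st.py
```

```text
5.08 q6 -0.0246 yaw 157.38 [ 425.34 -189.73  186.59] [ 0.99 -1.68  5.45] [-0.342 -0.176 -0.035] 36.84246322544686
```

Call:
{"api": "play_rows", "payload": {
  "deltas": "1 0 0 -0.1 0 0 0; 1 0 0 0 0 0 1.5; 1 0 0 0 0 0 1.5; 1 0 0 0 0 0 0"
}}

```text
t: 5.58
tool_pos: [425.3, -189.8, 185.7]
ee_rot: [0.17, 0.985, -0.0, 0.0]
force: [-0.6, -2.2, 6.5]
gripper_width: 36.5
```

```bash
python3 st.py
```

```text
5.58 q6 -0.0771 yaw 160.38 [ 425.27 -189.81  185.73] [-0.63 -2.21  6.49] [-0.437 -0.11  -0.006] 36.536157136976605
```

Call:
{"api": "play_rows", "payload": {
  "deltas": "1 0 0 0 0 0 1.5; 1 0 0 0 0 0 1.5; 1 0 0 0 0 0 0"
}}

```text
t: 5.95
tool_pos: [425.3, -189.9, 185.7]
ee_rot: [0.145, 0.989, -0.0, 0.0]
force: [0.7, -2.7, 6.6]
gripper_width: 36.6
```

Call:
{"api": "play_rows", "payload": {
  "deltas": "1 0 0 0 0 0 1.5; 1 0 0 0 0 0 1.5; 1 0 0 0 0 0 0"
}}

```text
t: 6.32
tool_pos: [425.2, -190.0, 185.7]
ee_rot: [0.119, 0.993, -0.001, 0.0]
force: [-0.1, -2.6, 6.2]
gripper_width: 36.8
```

Call:
{"api": "play_rows", "payload": {
  "deltas": "1 0 0 0 0 0 1.5; 1 0 0 0 0 0 1.5; 1 0 0 0 0 0 0"
}}

```text
t: 6.7
tool_pos: [425.2, -190.1, 185.7]
ee_rot: [0.093, 0.996, -0.001, 0.0]
force: [-0.2, -3.0, 6.3]
gripper_width: 36.9
```

Call:
{"api": "play_rows", "payload": {
  "deltas": "1 0 -0.05 0 0 0 1.5; 1 0 0 0 0 0 1.5; 1 0 0 0 0 0 0"
}}

```text
t: 7.08
tool_pos: [425.2, -190.2, 185.7]
ee_rot: [0.066, 0.998, -0.0, 0.0]
force: [0.0, -0.7, 6.8]
gripper_width: 36.7
```

```bash
python3 st.py
```

```text
7.08 q6 -0.2875 yaw 172.38 [ 425.22 -190.19  185.72] [ 0.04 -0.74  6.79] [-0.265 -0.017  0.002] 36.7054452667774
```

Call:
{"api": "play_rows", "payload": {
  "deltas": "1 0 0 0 0 0 1.5; 1 0 0 0 0 0 1.5; 1 0 0 0 0 0 0"
}}

```text
t: 7.45
tool_pos: [425.2, -190.3, 185.7]
ee_rot: [0.04, 0.999, -0.0, 0.0]
force: [-0.3, -1.3, 6.1]
gripper_width: 37.1
```

Call:
{"api": "play_rows", "payload": {
  "deltas": "1 0 0 0 0 0 1.5; 1 0 0 0 0 0 1.5; 1 0 0 0 0 0 0"
}}

```text
t: 7.82
tool_pos: [425.2, -190.4, 185.7]
ee_rot: [0.014, 1.0, -0.0, 0.0]
force: [-0.2, -2.6, 7.1]
gripper_width: 36.7
```

Call:
{"api": "play_rows", "payload": {
  "deltas": "1 0 -0.05 0 0 0 1.5; 1 0 0 0 0 0 1.5; 1 0 0 0 0 0 0"
}}

```text
t: 8.2
tool_pos: [425.2, -190.5, 185.7]
ee_rot: [-0.012, 1.0, -0.0, 0.0]
force: [-0.0, -1.3, 7.6]
gripper_width: 36.7
```

Call:
{"api": "play_rows", "payload": {
  "deltas": "1 0 0 0 0 0 1.5; 1 0 0 0 0 0 1.5; 1 0 0 0 0 0 0"
}}

```text
t: 8.57
tool_pos: [425.2, -190.6, 185.7]
ee_rot: [-0.038, 0.999, -0.0, 0.0]
force: [0.2, -0.4, 6.4]
gripper_width: 36.4
```

Call:
{"api": "play_rows", "payload": {
  "deltas": "1 0 0 0 0 0 1.5; 1 0 0 0 0 0 1.5; 1 0 0 0 0 0 0"
}}

```text
t: 8.95
tool_pos: [425.2, -190.6, 185.7]
ee_rot: [-0.064, 0.998, -0.0, 0.0]
force: [-0.4, -1.2, 7.7]
gripper_width: 36.8
```

Call:
{"api": "play_rows", "payload": {
  "deltas": "1 0 0 0 0 0 1.5; 1 0 0 0 0 0 1.5; 1 0 0 0 0 0 0"
}}

```text
t: 9.32
tool_pos: [425.2, -190.7, 185.3]
ee_rot: [-0.09, 0.996, -0.0, 0.0]
force: [1.7, -2.0, 3.9]
gripper_width: 36.8
```

Call:
{"api": "play_rows", "payload": {
  "deltas": "1 0 0 0 0 0 0; 1 0 0 0 0 0 0"
}}

```text
t: 9.57
tool_pos: [425.2, -190.7, 185.2]
ee_rot: [-0.09, 0.996, -0.0, 0.0]
force: [2.0, -3.4, 3.3]
gripper_width: 36.6
```

```bash
python3 st.py
```

```text
9.57 q6 -0.6025 yaw 190.37 [ 425.16 -190.7   185.17] [ 1.98 -3.36  3.26] [-0.727 -0.344  0.086] 36.64389313291346
```

Call:
{"api": "play_rows", "payload": {
  "deltas": "1 0 0 0 0 0 1.5; 1 0 -0.03 -0.1 0 0 0; 1 0 0 0 0 0 0"
}}

```text
t: 9.95
tool_pos: [425.1, -190.8, 183.9]
ee_rot: [-0.103, 0.995, 0.0, 0.0]
force: [3.4, -4.0, -1.4]
gripper_width: 36.8
```

```bash
python3 st.py
```

```text
9.95 q6 -0.6293 yaw 191.88 [ 425.12 -190.79  183.86] [ 3.44 -4.01 -1.39] [-0.812 -0.803  0.025] 36.835800622232554
```

Travel is 8.4 mm with no spring load, so the teeth are in a gap. I'll press on home in small steps.

Call:
{"api": "play_rows", "payload": {
  "deltas": "1 0.03 -0.04 -0.1 0 0 0; 1 0 0 -0.1 0 0 0; 1 0 0 0 0 0 0"
}}

```text
t: 10.32
tool_pos: [425.1, -190.8, 181.8]
ee_rot: [-0.104, 0.995, 0.0, -0.0]
force: [3.4, 0.1, -0.9]
gripper_width: 36.8
```

Call:
{"api": "play_rows", "payload": {
  "deltas": "1 0 0 -0.1 0 0 0; 1 0 0 -0.1 0 0 0; 1 0 0 0 0 0 0"
}}

```text
t: 10.7
tool_pos: [425.1, -190.9, 179.9]
ee_rot: [-0.104, 0.995, 0.0, -0.0]
force: [2.9, 0.5, -0.7]
gripper_width: 36.6
```

```bash
python3 st.py
```

```text
10.7 q6 -0.6299 yaw 191.89 [ 425.13 -190.89  179.89] [ 2.94  0.51 -0.67] [ 0.094 -0.628  0.074] 36.58540835971519
```

Call:
{"api": "play_rows", "payload": {
  "deltas": "1 0 0 -0.1 0 0 0; 1 0 0 -0.06 0 0 0; 1 0 0 0 0 0 0"
}}

```text
t: 11.08
tool_pos: [425.2, -190.9, 178.9]
ee_rot: [-0.104, 0.995, 0.0, 0.0]
force: [1.0, 2.4, 5.7]
gripper_width: 36.7
```

Call:
{"api": "play_rows", "payload": {
  "deltas": "1 0 0 -0.05 0 0 0; 1 0 0 0 0 0 0"
}}

```text
t: 11.32
tool_pos: [425.3, -190.9, 178.9]
ee_rot: [-0.104, 0.995, 0.0, 0.0]
force: [-1.0, 2.5, 9.2]
gripper_width: 36.8
```

```bash
python3 st.py
```

```text
11.32 q6 -0.6298 yaw 191.89 [ 425.25 -190.89  178.87] [-0.96  2.49  9.18] [0.599 0.136 0.012] 36.828497324376464
```

Hard stop reached at 13.5 mm measured travel: the force rises with no further motion. I'll open partly while still pressing lightly, then lift.

Call:
{"api": "play_rows", "payload": {
  "deltas": "-0.4 0 0 0 0 0 0; -0.4 0 0 0 0 0 0; -0.4 0 0 0 0 0 0; -0.4 0 0 0 0 0 0"
}}

```text
t: 11.82
tool_pos: [425.1, -191.2, 177.8]
ee_rot: [-0.103, 0.995, 0.0, -0.0]
force: [-1.3, 0.2, 0.3]
gripper_width: 59.9
```

```bash
python3 st.py
```

```text
11.82 q6 -0.6298 yaw 191.88 [ 425.06 -191.19  177.78] [-1.35  0.17  0.27] [-0.029  0.008 -0.029] 59.86386840157008
```

Call:
{"api": "play_rows", "payload": {
  "deltas": "-0.4 0 0 2 0 0 0; -0.4 0 0 4 0 0 0; -0.4 0 0 3 0 0 0; -0.4 -1 -3 0 0 0 0; -0.4 -2 -4 0 0 0 0; -0.4 -1.5 -3 0 0 0 0; -0.4 0 0 0 0 0 0"
}}

```text
t: 12.7
tool_pos: [379.4, -292.7, 267.9]
ee_rot: [-0.102, 0.995, -0.0, -0.0]
force: [0.4, 0.5, 1.0]
gripper_width: 59.7
```

```bash
python3 snap.py 2
```

```text
12.7 [-0.657  0.073 -0.26   1.239 -0.    -0.861] [ 379.4 -292.7  267.9] [0.38 0.46 1.02] [ 0.021 -0.008  0.007]
```

View pics/scene2.png

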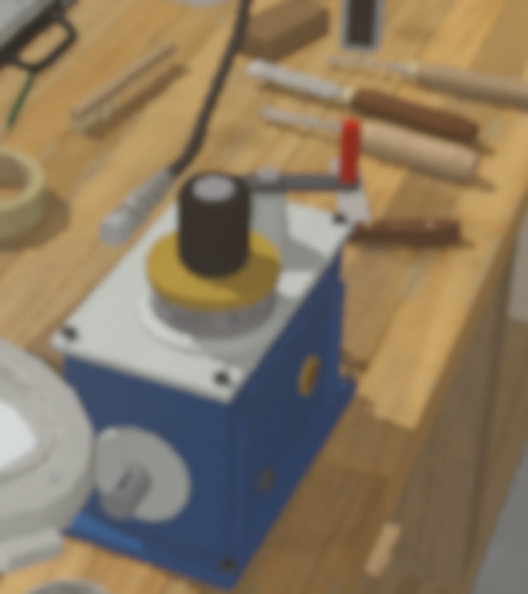

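View pics/top2.png

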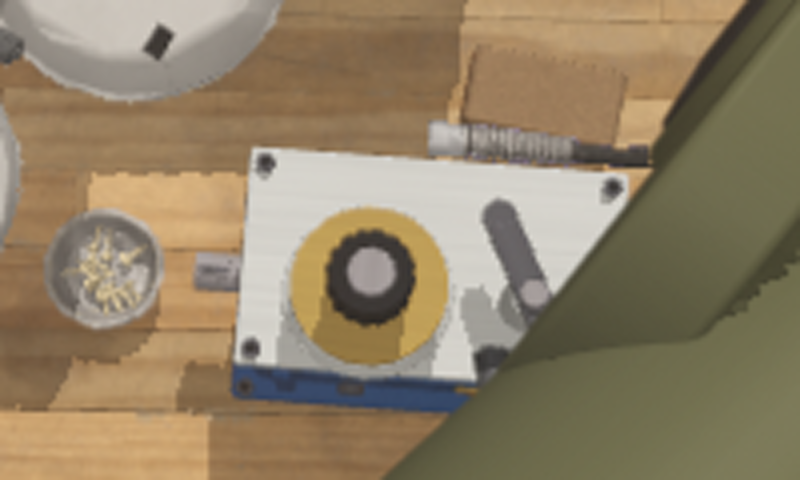

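Run:
```python
from h import *
for n in ("top0","top2","scene0","scene2"):
    z=load(n); p=z['p']; C=cloud(z); hsv=cv2.cvtColor(p,cv2.COLOR_BGR2HSV); X,Y,Z=C[...,0],C[...,1],C[...,2]
    near=(abs(X-425)<45)&(abs(Y+190)<45)&(z['d']>0)
    b=C[near&(Z>160)&(Z<198)&(hsv[...,1]>110)&(hsv[...,0]>15)&(hsv[...,0]<32)]
    g=C[near&(Z>205)&(abs(X-425)<12)&(abs(Y+190)<12)]
    print(n,"brass z",np.median(b[:,2]).round(1),"grip top",np.median(g[:,2]).round(1))
```

```text
top0 brass z 183.6 grip top 229.7
top2 brass z 169.7 grip top 215.7
scene0 brass z 183.3 grip top 229.4
scene2 brass z 169.4 grip top 215.4
```

Both views agree that the brass collar dropped 183.5→169.6 and the grip top 229.6→215.6, so the knob is the full 14 mm down. The red peg still stands at (350,150) in the scene crop. Next I straddle the peg with the jaws along its tangent.

Call:
{"api": "play_rows", "payload": {
  "deltas": "-0.4 0.05 1.2 0 0 0 10; -0.4 0 0 0 0 0 0; -0.4 0 0 -2 0 0 0; -0.4 0 0 0 0 0 0"
}}

```text
t: 13.3
tool_pos: [380.3, -278.3, 247.0]
ee_rot: [-0.189, 0.982, 0.001, -0.001]
force: [0.2, 0.1, 0.7]
gripper_width: 59.9
```

```bash
python3 snap.py 3; python3 st.py
```

```text
13.3 [-0.632  0.067 -0.313  1.193 -0.    -1.012] [ 380.3 -278.3  247. ] [0.17 0.06 0.72] [ 0.021 -0.016  0.035]
13.4 q6 -1.013 yaw 201.83 [ 380.93 -278.98  248.29] [0.46 0.73 0.92] [ 0.001 -0.03   0.027] 59.43582454433638
```

View pics/scene3.png

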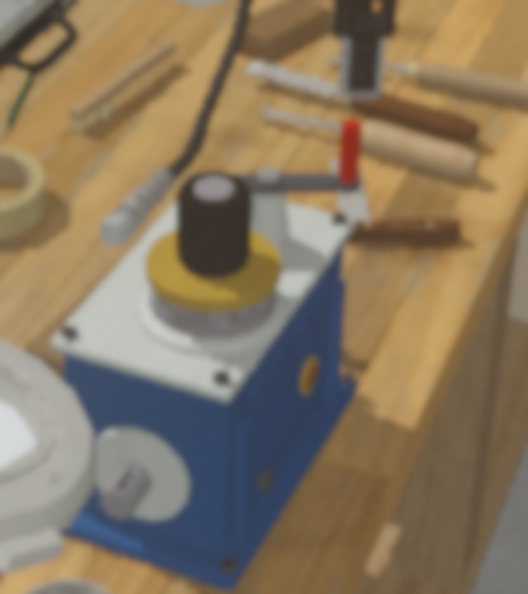

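The near finger hangs at (362,60), above and slightly beside the peg top at (350,125). Position is within 2 mm of the measured peg, so I descend.

Call:
{"api": "play_rows", "payload": {
  "deltas": "-0.4 -0.1 -0.15 -3 0 0 0; -0.4 0 0 -2 0 0 0; -0.4 0 0 -0.8 0 0 0; -0.4 0 0 0 0 0 0"
}}

```text
t: 13.9
tool_pos: [379.9, -280.8, 190.3]
ee_rot: [-0.19, 0.982, 0.0, -0.0]
force: [-0.2, -1.2, 1.1]
gripper_width: 59.8
```

Call:
{"api": "play_rows", "payload": {
  "deltas": "0.53 0 0 0 0 0 0; 0.53 0 0 0 0 0 0; 0.53 0 0 0 0 0 0; 0.53 0 0 0 0 0 0"
}}

```text
t: 14.4
tool_pos: [379.9, -280.8, 190.2]
ee_rot: [-0.19, 0.982, -0.0, 0.0]
force: [-0.2, 0.6, -0.2]
gripper_width: 19.9
```

```bash
python3 snap.py 4; python3 st.py
python3 - <<'E'
import numpy as np
c=np.array([420.5,-264.2]); q=None
for a in np.arange(202,277,8):
    n=c+45*np.array([np.cos(np.radians(a)),np.sin(np.radians(a))])
    print(a,n.round(1),None if q is None else ((n-q)/10).round(2)); q=n
E
```

```text
14.4 [-0.637  0.097 -0.412  1.061 -0.    -1.018] [ 379.9 -280.8  190.2] [-0.25  0.6  -0.23] [-0.011  0.025  0.052]
14.5 q6 -1.0183 yaw 201.88 [ 379.78 -280.72  190.07] [-0.25 -0.07 -0.79] [ 0.01  -0.012  0.002] 20.190507950379224
202 [ 378.8 -281.1] None
210 [ 381.5 -286.7] [ 0.28 -0.56]
218 [ 385.  -291.9] [ 0.35 -0.52]
226 [ 389.2 -296.6] [ 0.42 -0.47]
234 [ 394.  -300.6] [ 0.48 -0.4 ]
242 [ 399.4 -303.9] [ 0.53 -0.33]
250 [ 405.1 -306.5] [ 0.57 -0.26]
258 [ 411.1 -308.2] [ 0.6  -0.17]
266 [ 417.4 -309.1] [ 0.62 -0.09]
274 [ 423.6 -309.1] [0.63 0.  ]
```

View pics/scene4.png

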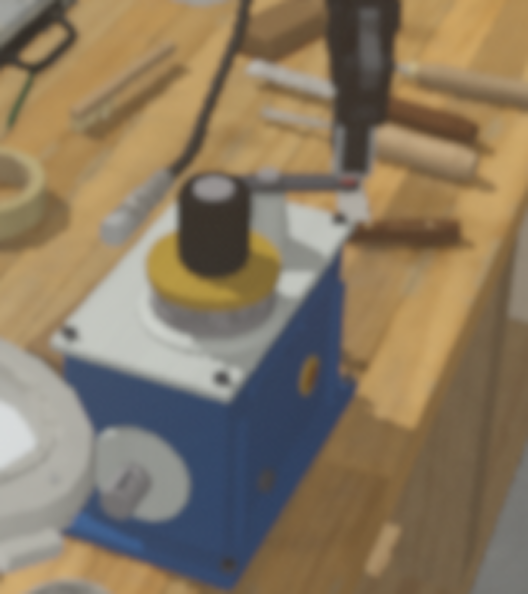

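The red base of the peg shows at (350,183), just below the fingers, so the peg is between them. I'll swing the first half.

Call:
{"api": "play_rows", "payload": {
  "deltas": "0.53 0.25 -0.56 0 0 0 8; 0.53 0.35 -0.52 0 0 0 8; 0.53 0.42 -0.47 0 0 0 8; 0.53 0.48 -0.40 0 0 0 8; 0.53 0 0 0 0 0 0"
}}

```text
t: 15.12
tool_pos: [394.7, -300.3, 189.8]
ee_rot: [-0.452, 0.892, 0.0, -0.0]
force: [-0.7, 0.3, 0.3]
gripper_width: 19.8
```

```bash
python3 st.py
```

```text
15.12 q6 -1.589 yaw 233.78 [ 394.73 -300.28  189.83] [-0.69  0.26  0.3 ] [ 0.009 -0.009 -0.025] 19.809738089037868
```

Call:
{"api": "play_rows", "payload": {
  "deltas": "0.53 0.5 -0.35 0 0 0 8; 0.53 0.57 -0.26 0 0 0 8; 0.53 0.60 -0.17 0 0 0 8; 0.53 0.5 -0.09 0 0 0 6; 0.53 0 0 0 0 0 0"
}}

```text
t: 15.75
tool_pos: [416.5, -308.9, 189.9]
ee_rot: [-0.667, 0.745, 0.0, 0.0]
force: [-0.6, -0.6, 0.2]
gripper_width: 20.1
```

```bash
python3 snap.py 5; python3 st.py
```

```text
15.75 [-0.638  0.183 -0.313  1.076  0.    -2.099] [ 416.5 -308.9  189.9] [-0.62 -0.59  0.17] [-0.049  0.044  0.033]
15.85 q6 -2.099 yaw 263.71 [ 416.55 -308.66  190.02] [-0.49 -0.44  0.08] [-0.02   0.046 -0.015] 19.898571162236916
```

View pics/scene5.png

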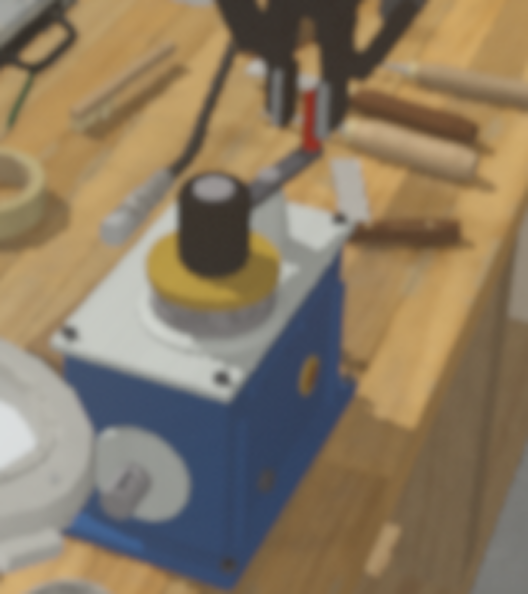

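The peg at (311,120) rests on the trailing finger, with the bar turned towards the knob. I'll continue in small steps to the stop.

Call:
{"api": "play_rows", "payload": {
  "deltas": "0.53 0.3 -0.02 0 0 0 4; 0.53 0.2 0 0 0 0 2; 0.53 0 0 0 0 0 0"
}}

```text
t: 16.23
tool_pos: [421.5, -309.1, 190.0]
ee_rot: [-0.706, 0.708, -0.0, -0.0]
force: [-1.1, -1.0, 0.5]
gripper_width: 20.1
```

Call:
{"api": "play_rows", "payload": {
  "deltas": "0.53 0.15 0 0 0 0 0; 0.53 0 0 0 0 0 0"
}}

```text
t: 16.48
tool_pos: [423.1, -309.2, 190.0]
ee_rot: [-0.706, 0.708, -0.0, -0.0]
force: [-2.2, -2.0, -0.5]
gripper_width: 19.9
```

Call:
{"api": "play_rows", "payload": {
  "deltas": "0.53 0.1 0 0 0 0 0; 0.53 0 0 0 0 0 0"
}}

```text
t: 16.73
tool_pos: [424.1, -309.1, 190.0]
ee_rot: [-0.706, 0.708, -0.0, 0.0]
force: [-1.5, -0.7, 0.3]
gripper_width: 19.9
```

```bash
python3 snap.py 6; python3 st.py
```

```text
16.73 [-0.63   0.194 -0.298  1.078  0.    -2.198] [ 424.1 -309.1  190. ] [-1.51 -0.69  0.33] [-0.195  0.342  0.022]
16.82 q6 -2.1985 yaw 269.88 [ 424.09 -309.03  190.01] [-1.3  -0.36 -0.33] [-0.199  0.28  -0.018] 20.17337856712646
```

View pics/scene6.png

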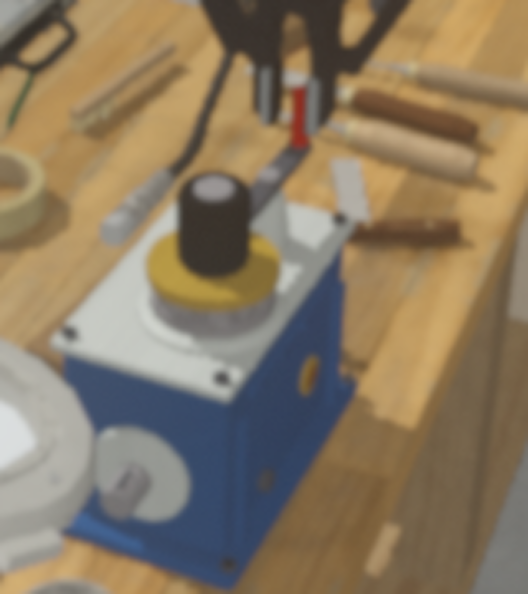

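```bash
cat > peg.py <<'E'
import sys
from h import *
for n in sys.argv[1:]:
    z=load(n); p=z['p']; C=cloud(z); hsv=cv2.cvtColor(p,cv2.COLOR_BGR2HSV); X,Y,Z=C[...,0],C[...,1],C[...,2]
    m=(abs(X-425)<80)&(abs(Y+280)<60)&(Z>183)&(hsv[...,1]>140)&((hsv[...,0]<8)|(hsv[...,0]>172))
    b=C[m]; print(n,len(b),b.mean(0).round(1),b.min(0).round(1),b.max(0).round(1)) if len(b) else print(n,0)
    b=C[(Z>172)&(Z<192)&(hsv[...,1]<75)&(abs(X-425)<60)&(Y<-205)&(Y>-330)]
    if len(b)>5: print("bar",len(b),b[:,2].mean().round(1),cv2.minAreaRect(b[:,:2].astype(np.float32)))
E
python3 peg.py scene0 scene4 scene5 scene6 top6
```

```text
scene0 81 [ 379.1 -277.9  201.4] [ 375.1 -286.3  183.2] [ 384.1 -273.3  216.6]
bar 163 178.7 ((402.82965087890625, -271.5462341308594), (59.6384391784668, 17.272254943847656), 24.532663345336914)
scene4 0
bar 189 179.4 ((402.793212890625, -268.583251953125), (69.44822692871094, 22.464479446411133), 11.56699275970459)
scene5 46 [ 417.1 -303.1  205.2] [ 406.3 -308.6  183.2] [ 478.6 -300.2  279.4]
bar 149 179.3 ((417.95428466796875, -278.0870666503906), (82.5177001953125, 20.74551010131836), 86.34420013427734)
scene6 55 [ 424.4 -303.5  207. ] [ 414.2 -309.   183.2] [ 488.6 -294.5  280.9]
bar 156 179.2 ((421.9742126464844, -265.1668701171875), (79.84026336669922, 16.089757919311523), 86.78483581542969)
top6 0
bar 7 179.1 ((428.47259521484375, -220.5843505859375), (1.3477591276168823, 7.317570686340332), 44.82460021972656)
```

View pics/top6.png

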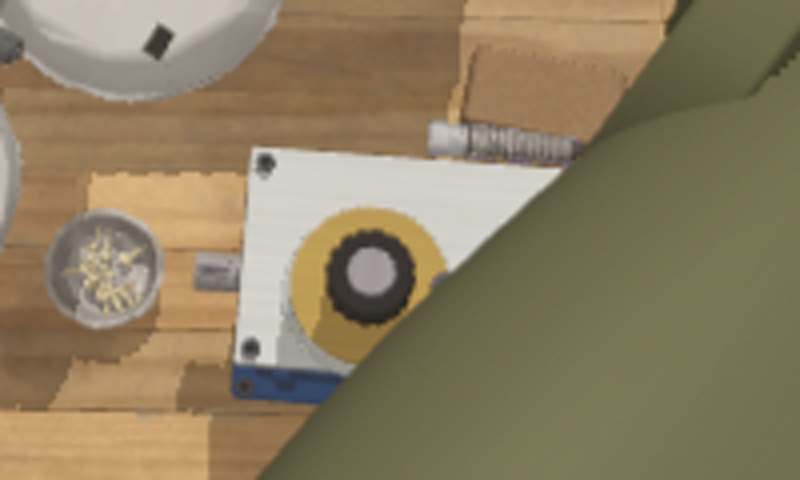

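The top view shows the bar tip over the collar at (440,280), right beside the grip, and the bar angle is about 86.8°. I'll nudge until the stop is felt.

Call:
{"api": "play_rows", "payload": {
  "deltas": "0.53 0.1 0 0 0 0 0; 0.53 0 0 0 0 0 0"
}}

```text
t: 17.08
tool_pos: [425.1, -309.1, 190.0]
ee_rot: [-0.706, 0.708, -0.0, 0.0]
force: [-0.8, -1.6, 0.0]
gripper_width: 20.0
```

Call:
{"api": "play_rows", "payload": {
  "deltas": "0.53 0.05 0 0 0 0 0; 0.53 0 0 0 0 0 0"
}}

```text
t: 17.32
tool_pos: [425.4, -309.1, 190.0]
ee_rot: [-0.706, 0.708, 0.0, -0.0]
force: [-1.3, -1.7, 0.1]
gripper_width: 19.7
```

Call:
{"api": "play_rows", "payload": {
  "deltas": "0.53 0.08 0 0 0 0 0; 0.53 0 0 0 0 0 0"
}}

```text
t: 17.58
tool_pos: [425.7, -309.2, 189.9]
ee_rot: [-0.706, 0.708, 0.0, -0.001]
force: [-5.2, -1.2, 1.9]
gripper_width: 20.1
```

Call:
{"api": "play_rows", "payload": {
  "deltas": "0.53 0.06 0 0 0 0 0; 0.53 0 0 0 0 0 0"
}}

```text
t: 17.82
tool_pos: [425.8, -309.2, 189.9]
ee_rot: [-0.706, 0.708, 0.001, -0.001]
force: [-6.7, -1.8, 3.2]
gripper_width: 20.0
```

```bash
python3 snap.py 7; python3 st.py; python3 peg.py scene7
```

```text
17.82 [-6.270e-01  1.980e-01 -2.940e-01  1.081e+00 -2.000e-03 -2.195e+00] [ 425.8 -309.2  189.9] [-6.71 -1.83  3.21] [-0.326  1.395 -0.005]
17.93 q6 -2.1954 yaw 269.86 [ 425.73 -309.18  189.89] [-6.9  -0.91  1.6 ] [-0.351  1.354 -0.006] 19.790717741072694
scene7 53 [ 427.6 -303.2  207.6] [ 414.7 -309.1  183.3] [ 488.9 -293.3  284.6]
bar 161 179.3 ((421.3824462890625, -265.1756896972656), (86.33780670166016, 18.153945922851562), 85.9620361328125)
```

The stop is felt: force rises to 7 N with no motion. I'll back off to centre on the peg, open and lift clear.

Call:
{"api": "play_rows", "payload": {
  "deltas": "0.53 -0.4 0 0 0 0 0; 0.2 0 0 0 0 0 0; 0.2 0 0 0 0 0 0; 0.2 0 0 2 0 0 0; 0.2 0 0 4 0 0 0; 0.2 0 0 4 0 0 0; 0.2 -4 -3 1 0 0 0; 0.2 -4 -4 0 0 0 0; 0.2 -1 -5 0 0 0 0; 0.2 0 -5 0 0 0 0; 0.2 0 0 0 0 0 0; 0.2 0 0 0 0 0 0"
}}

```text
t: 19.42
tool_pos: [333.0, -478.7, 299.6]
ee_rot: [-0.706, 0.708, 0.0, 0.0]
force: [-0.1, 0.2, -0.1]
gripper_width: 34.0
```

```bash
python3 snap.py 8; python3 st.py; python3 peg.py scene8 top8
python3 - <<'E'
from h import *
for n in ("top0","top8"):
    z=load(n); C=cloud(z); hsv=cv2.cvtColor(z['p'],cv2.COLOR_BGR2HSV); X,Y,Z=C[...,0],C[...,1],C[...,2]
    near=(abs(X-425)<45)&(abs(Y+190)<45)
    print(n,"brass",np.median(Z[near&(Z>160)&(Z<198)&(hsv[...,1]>110)&(hsv[...,0]>15)&(hsv[...,0]<32)]).round(1))
    for nm,(x,y,w,lo,hi) in dict(bottle=(465,-354,30,60,110),dish=(450,-48,45,8,25),block=(550,-275,50,20,35)).items():
        b=C[(abs(X-x)<w)&(abs(Y-y)<w)&(Z>lo)&(Z<hi)]; print(nm,len(b),b.mean(0).round(1) if len(b) else "")
E
```

```text
19.43 [-9.630e-01  2.660e-01  4.300e-02  1.349e+00  1.000e-03 -2.532e+00] [ 333.  -478.7  299.6] [-0.12  0.18 -0.14] [ 0.038  0.02  -0.01 ]
19.52 q6 -2.532 yaw 269.94 [ 333.19 -478.09  300.18] [-0.36 -0.73  1.22] [ 0.03  -0.032 -0.021] 34.14859262048158
scene8 76 [ 418.7 -305.   200.5] [ 414.6 -309.9  183.6] [ 424.1 -300.2  217. ]
bar 164 179.3 ((421.2912902832031, -263.56671142578125), (14.729974746704102, 82.92993927001953), 0.7009780406951904)
top8 50 [ 419.5 -307.6  210.7] [ 414.8 -312.9  187. ] [ 426.  -302.7  218.8]
bar 413 179.4 ((422.02716064453125, -265.75396728515625), (95.10501098632812, 16.601282119750977), 88.06040954589844)
top0 brass 183.6
bottle 158 [ 467.7 -357.    76.7]
dish 410 [453.6 -45.5  15.6]
block 706 [ 550.4 -283.5   26.4]
top8 brass 169.7
bottle 158 [ 467.9 -357.    76.8]
dish 410 [453.2 -45.3  15.5]
block 709 [ 550.4 -283.5   26.3]
```

View pics/scene8.png

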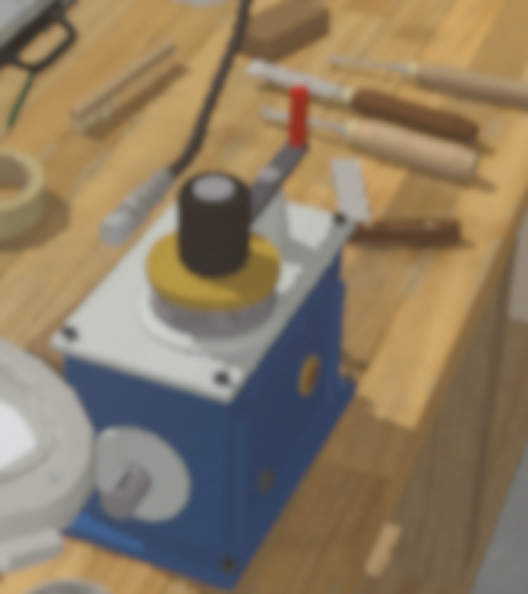

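View pics/top8.png

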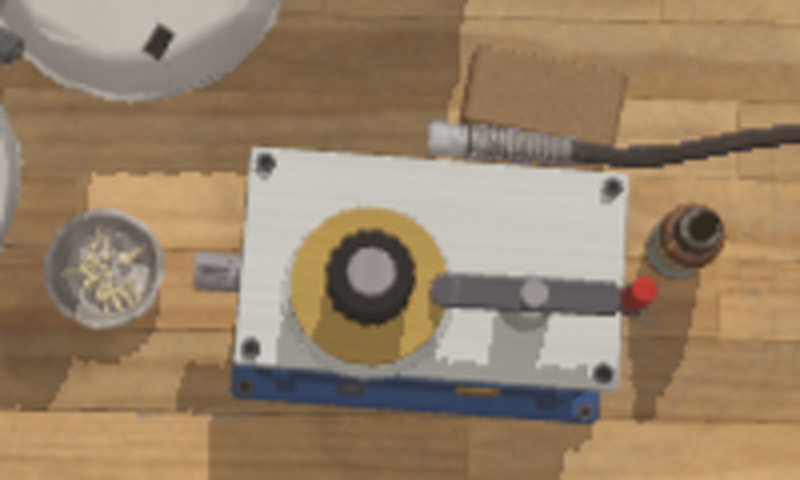

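The keeper tip lies over the collar at (440,290) and the peg is out at (642,294). The bar measures about 88°, the collar is still at 169.7, nothing loose has moved, and the arm is clear. I'm handing in.

```bash
python3 -c "
from station import r
r.job_done(); print(r.get_state()['t'])"
```

```text
the job is handed in; nothing more can be done
the job is handed in; nothing more can be done
```

I gripped the knob, pressed it lightly against the dog ring (peak vertical force about 8 N) and turned it about 33° in 3° steps. The spring load then dropped away, and I eased the knob down to its stop. After letting go, I swung the keeper by its peg until it hit its own stop at about 7 N, backed off, lifted clear and handed in at about 19.5 s.

- **Knob:** the brass collar dropped from 183.6 to 169.7 mm, about 14 mm, so it is fully home. Arm travel read only 13.5 mm at the stop. The knob probably moved slightly as the fingers closed on it.
- **Keeper:** the tip is over the collar, with the bar at about 88° in the top view. The spindle lies at about 86.5°, so this is at the stop. The scene view put the bar at about 90.7°, a disagreement of about 3°.
- **Loose items:** the bottle, dish and sanding block are within 0.5 mm of where they started.
- **Robot:** it was well clear of everything, and the force readings were near zero.

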